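# Isolate and vent the water filter line

## Robot

A 7-joint arm with a two-finger parallel gripper is mounted at the origin on a cart in front of the work surface, level with it; the furniture and walls round the work are solid. World frame = base frame: x ahead of the robot, y to its left, z up, the work surface at z = 0. Lengths are in mm, angles in rad, forces in N, time in s.
With the tool pointing down it reaches from about 400 to 875 mm from the base axis. Payload 4.4 kg.
Tool frame: the origin (TCP) lies at the very end of the fingers, on their centre line; the grasp point (between the pads) lies 19 mm behind it; z points along the fingers, y is the line along which they close (so a half turn about z gives the same grasp; the last joint's range is limited). The gripper opens to 85 mm and grips with 20 to 120 N. Pads are 22 mm wide; open, the fingers measure 114 mm over their backs; the gripper's body (76 mm by 85 mm) begins 54 mm behind the grasp point. The pads swing forward as they close: fully open they stand 13 mm farther back than shut.
Start: joints at [1.251, 0.628, 0.038, 1.517, -0.027, 0.996, -0.02], TCP at [163.233, -629.184, 200.213] pointing down, gripper open.
Joint ranges: [-3.06, 3.06], [-0.37, 2.12], [-1.25, 1.32], [0.18, 2.47], [-1.1, 4.24], [0.23, 1.98], [-2.94, 2.94]. Speed limits (rad/s): [2.57, 2.57, 3.14, 3.14, 3.14, 3.14, 3.14].

## Interface

Orientations are given as [roll, pitch, yaw] about the fixed x, y, z axes, in that order (R = Rz(yaw) Ry(pitch) Rx(roll)).
In Python, from cell import read_state, get_image, camera_info, finish_job gives the robot as it stands.
- The arm moves only by the tool play_rows, never from a script. Its argument "deltas" is one flat list of numbers, 7 for each row, row after row: the shift along the tool's x, y, z in mm, then the turn, a rotation vector about the tool's x, y, z in rad, then the opening, from 0 (shut) to 1 (fully open). In form: [dx, dy, dz, ax, ay, az, grip, dx, dy, dz, ax, ay, az, grip, ...]. A call has 1 to 10 rows; each row is the pose to reach, as a shift and turn from the pose commanded when the call began, along the tool's axes at that moment; what a row does not reach only later rows make up. A row lasts 1/8 s, in which the tool goes at most 62.5 mm and 10.7 degrees, less where a joint would pass 70% of its speed; a pose out of reach is approached as far as the arm can. A call with a gripper value outside its range is refused whole. The fingers move at their own pace and stop on an object; the grip force is fixed at half the most. Time passes only in rows, so rows that repeat a pose let the fingers close. It gives the time, the measured TCP pose, the force, the opening and the grip force at its end, in the units of the state.
- read_state(): the state, without advancing time (a new reading comes with each control period).
- get_image(name): name is "scene" or "top" or "wrist"; returns the picture (480x640x3 uint8, red, green, blue); there is no depth.
- camera_info(name): a dict with "fx", "fy", "cx", "cy" (pixels), "distortion" ([k1, k2, p1, p2, k3] as OpenCV has them; the pictures are not rectified), "T" (4x4, takes a point from camera to world coordinates). Camera axes: x right, y down, z forward; pixel columns grow to the right and rows downward; lengths in mm; the calibration is good to about 2 mm. A picture is of the moment at which its call begins: read the wrist's pose just before it. camera_info takes no time and is no camera call; for the wrist camera it gives the pose at the moment of the call.
- finish_job(): hands the job in; it is judged then, once.
The state is a dict: "clock": time; "qpos": joint angles; "qd": joint speeds; "tau": joint torques, N m; "eef_pos": TCP position; "tool_rot": TCP orientation; "force": force on the tool from outside, world axes, zero at the start; "torque": the same for the moment, N m; "width": finger opening in mm; "gripper_force": force on a finger pad.
Only numpy, scipy, OpenCV 4.12 (cv2) and the standard library are available. Lean on these libraries where they do the work, as an engineer would, in place of code of your own. Each camera call takes 0.05 s, during which the arm holds its last target. There are 200 camera calls.

## Task

The little filter on the water manifold is due for a change. Close the valve on the filter's line: turn its handle clockwise until you feel it come up against its washer, then nip it up snug without forcing it. After that, hold the vent button on top of the filter fully down for a good second, gently, and let it go. Do not touch the other three valve handles, and leave the other things on the counter where they are.

Things in the scene. Friction and masses are not known exactly. Their poses are not given: they have to be found in the camera images.
- grip_filter (a point): middle of the handle of the filter line's valve, on its vertical turning axis, 130 mm above the counter: a black plastic paddle 46 mm long, 12 mm thick and 24 mm tall, standing on a thin upright spindle (10 mm) whose brass bonnet ends 31 mm below this point. Its top is 12 mm above this point. x of this frame lies along the paddle, y across its two flat sides, z up.
- handle_filter: the same handle as a body (origin on its axis at counter height). Part open at the start; closes clockwise seen from above. It turns freely (about 0.04 N m) for 0.45 to 1.25 rad, hidden and different each time, until it meets the rubber washer; from there the resistance grows by about 3 N m per rad. Let go, it springs back to about the point of first touch and stays there, shut.
- washer (a joint): how far the hidden washer in the filter line's valve is squeezed, given as the angle (rad) that the handle is past first touch; 0 until then. Nipped up snug: 0.035 to 0.085 (about 0.12 to 0.27 N m on the handle). Spoilt above 0.12 (about 0.38 N m). It goes back to nearly 0 when the handle is let go. Readings scatter by about 0.01.
- vent_top (a point): middle of the top face of the vent button: round, grey, 16 mm across, in a small collar on top of the filter head, 85 mm behind the filter line's handle axis (manifold x); pushed straight down. The filter is a grey ribbed head 54 mm across over a clear bowl with a white cartridge; the other lines have only a bent copper pipe there.
- vent (a joint): how far the vent button is pressed, in m: 0 out, 0.005 fully down, which takes about 5 N; a spring brings it back.
- manifold: aluminium rail 260 mm long on a steel foot, fixed to the counter, with four valves in a row; the filter's line can be any of them. Origin at the counter under the rail's middle; y along the row (spindles at y = -87, -29, 29, 87 mm), x towards the pipes and the filter, z up. Handle tops (142 mm) are its highest points. Things up to 225 mm tall stand at the back and left of the counter.
- handle_a: the handle of the first of the three plain lines, the same as the filter line's handle; origin on its axis at counter height, x along the paddle, z up. Next handles in the row are 58 mm apart, axis to axis, each turned to an angle of its own.
- tip_a (a point): the middle of one end face of that paddle (handle_a), 23 mm from its axis and 130 mm above the counter.
- handle_b: the handle of the second of the three plain lines, the same as the filter line's handle; origin on its axis at counter height, x along the paddle, z up. Next handles in the row are 58 mm apart, axis to axis, each turned to an angle of its own.
- tip_b (a point): the middle of one end face of that paddle (handle_b), 23 mm from its axis and 130 mm above the counter.
- handle_c: the handle of the third of the three plain lines, the same as the filter line's handle; origin on its axis at counter height, x along the paddle, z up. Next handles in the row are 58 mm apart, axis to axis, each turned to an angle of its own.
- tip_c (a point): the middle of one end face of that paddle (handle_c), 23 mm from its axis and 130 mm above the counter.
- espresso_cup: a bystander, loose on the counter: small white cup with a handle, 60 x 87 mm, 56 mm tall; origin at the centre of its underside.
- muffin: a bystander, loose on the counter: muffin, 85 mm wide, 73 mm tall; origin at the centre of its underside.
- honey_jar: a bystander, loose on the counter: honey jar with a screw lid, 68 mm wide, 84 mm tall; origin at the centre of its underside.

How it is judged (in metres and radians):
On the way, in this order (a step that is already met when the one before it is completed fails the run):
1. the filter line's valve is nipped up snug on its washer (squeezed by 0.035 to 0.085 rad of handle turn) (value of joint washer between 0.035 and 0.085 rad), for 0.2 s.
2. with the valve still shut (handle at most 0.06 rad back from where it met the washer), the vent button is held down at least 4 mm of its 5 mm for 0.8 s (value of joint vent above 0.004 m and value of joint handle_filter above -0.06 rad and value of joint washer below 0.085 rad), for 0.8 s.
At the end, for the whole second after the job is handed in: The filter line's valve is still shut (its handle at most 0.06 rad back from where it met the washer, the washer squeezed less than 0.085 rad) and the vent button is back out (pressed less than 1 mm) (value of joint handle_filter above -0.06 rad and value of joint washer below 0.085 rad and value of joint vent below 0.001 m); the robot touches nothing.
It fails at once if the valve is forced: its washer is squeezed by more than 0.12 rad (value of joint washer above 0.12 rad).
It fails at once if the vent is pressed (over 2.5 mm) while the filter line's valve is not shut (handle more than 0.1 rad back from where it meets the washer) (value of joint vent above 0.0025 m and value of joint handle_filter below -0.1 rad).
It fails at once if the vent button is pressed with more than 20 N (contact force between anything else and vent above 20 N).
It fails at once if the robot brushes another valve's handle (over 1 N) or turns it (its end moves more than 2 mm) (contact force between any of the fingers, the arm and handle_a above 1 N or contact force between any of the fingers, the arm and handle_b above 1 N or contact force between any of the fingers, the arm and handle_c above 1 N or distance of any of tip_a, tip_b, tip_c from where it was at the start of the episode above 0.002 m).
It fails at once if a loose bystander is moved more than 20 mm (distance of any of espresso_cup, muffin, honey_jar from where it was at the start of the episode above 0.02 m).
It also fails if it takes over 61 s, if anything falls off the work surface, if the arm or the gripper's body presses on something with over 40 N, if the wrist force passes 120 N, or if a joint passes its speed limit or range.

## Working session

There is one attempt and no reset: what is moved stays moved. The work goes in short steps, Python scripts to look and compute and a tool call to move; the robot and the scene stay as the last step left them, time stands still between calls to the robot, and variables do not carry over. Pictures are saved under pics/ and viewed, at most 10 in all, crops included, and the job is handed in when it is done.

Besides the shell and the picture viewer there is one more tool, called by a JSON object that holds its "method" and its "body". play_rows: Moves the arm, as the interface text tells. Its arguments: {"type":"object","properties":{"deltas":{"type":"array"}},"required":["deltas"]}

```bash
mkdir -p pics
python3 - <<'E'
from cell import *
import cv2,numpy as np
np.set_printoptions(precision=4,suppress=True)
print(read_state())
for n in ["scene","top"]:
    i=get_image(n); cv2.imwrite(f"pics/{n}0.png",i[:,:,::-1]); print(n,camera_info(n))
E
```

```text
{'clock': 0.0, 'qpos': array([ 1.2512,  0.6293,  0.0384,  1.5184, -0.027 ,  0.9963, -0.02  ]), 'qd': array([-0.0004, -0.0007, -0.0009,  0.0018,  0.0009,  0.0006, -0.0001]), 'tau': array([  0.0014, -56.34  ,   1.2258, -19.345 ,   0.0108,   0.0104,
        -0.    ]), 'eef_pos': array([ 163.0473, -628.5116,  199.3061]), 'tool_rot': array([-3.1397,  0.    ,  0.2538]), 'force': array([-0.2109, -0.7879, -0.2804]), 'torque': array([-0.0107,  0.0138,  0.0162]), 'gripper_force': 0.0, 'width': 85.45202402234669}
scene {'fx': 470.4743253801092, 'fy': 470.4743253801092, 'cx': 321.30591119958376, 'cy': 241.8246519416052, 'distortion': array([-0.1212,  0.    ,  0.    ,  0.    ,  0.    ]), 'T': array([[   0.8915,   -0.2264,    0.3924,  148.5638],
       [  -0.4531,   -0.4402,    0.7752, -478.3421],
       [  -0.0028,   -0.8689,   -0.495 ,  528.1552],
       [   0.    ,    0.    ,    0.    ,    1.    ]])}
top {'fx': 525.5645848911603, 'fy': 525.5645848911603, 'cx': 314.4789089842062, 'cy': 246.0976649274813, 'distortion': array([-0.0577,  0.    ,  0.    ,  0.    ,  0.    ]), 'T': array([[  -0.0144,   -0.9948,    0.1009,  342.7888],
       [  -0.9999,    0.014 ,   -0.0045,  169.0081],
       [   0.003 ,   -0.1009,   -0.9949, 1180.9858],
       [   0.    ,    0.    ,    0.    ,    1.    ]])}
```

View pics/scene0.png

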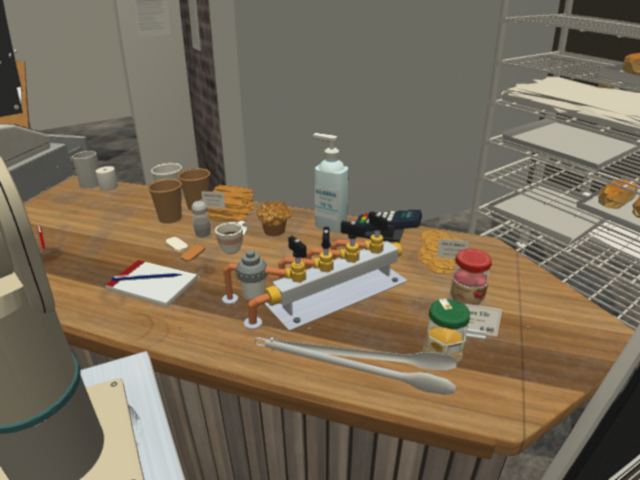

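View pics/top0.png

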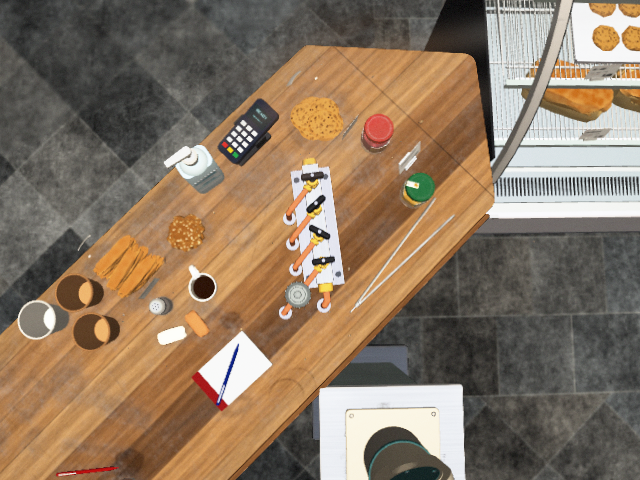

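The filter stands at top (297,294), so its line is the nearest handle, at about (322,261) in top. In scene its handle is at about (297,245). I'll look closer at both.

```bash
python3 - <<'E'
import cv2,numpy as np
t=cv2.imread('pics/top0.png')[155:325,255:365]; s=cv2.imread('pics/scene0.png')[220:320,215:415]
a=cv2.resize(t,None,fx=3.5,fy=3.5,interpolation=cv2.INTER_CUBIC); b=cv2.resize(s,None,fx=2,fy=2,interpolation=cv2.INTER_CUBIC)
o=np.zeros((600,800,3),np.uint8);o[:a.shape[0],:a.shape[1]]=a;o[:b.shape[0],395:395+b.shape[1]]=b
cv2.imwrite('pics/crop0.png',o)
E
cat > h.py <<'E'
import numpy as np,cv2
from cell import *
from scipy.spatial.transform import Rotation as Rn
def ray(c,uv):
    K=np.array([[c['fx'],0,c['cx']],[0,c['fy'],c['cy']],[0,0,1]])
    p=cv2.undistortPoints(np.array([[uv]],float),K,np.array(c['distortion']))[0,0]
    T=np.array(c['T']); d=T[:3,:3]@[p[0],p[1],1]; return T[:3,3],d/np.linalg.norm(d)
def atz(c,uv,z):
    o,d=ray(c,uv); return o+d*(z-o[2])/d[2]
def tri(*obs):
    A=np.zeros((3,3));b=np.zeros(3);R=[ray(c,u) for c,u in obs]
    for o,d in R:
        P=np.eye(3)-np.outer(d,d);A+=P;b+=P@o
    X=np.linalg.solve(A,b); return X,[round(float(np.linalg.norm((np.eye(3)-np.outer(d,d))@(X-o))),2) for o,d in R]
E
```

```text
(no output)
```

View pics/crop0.png

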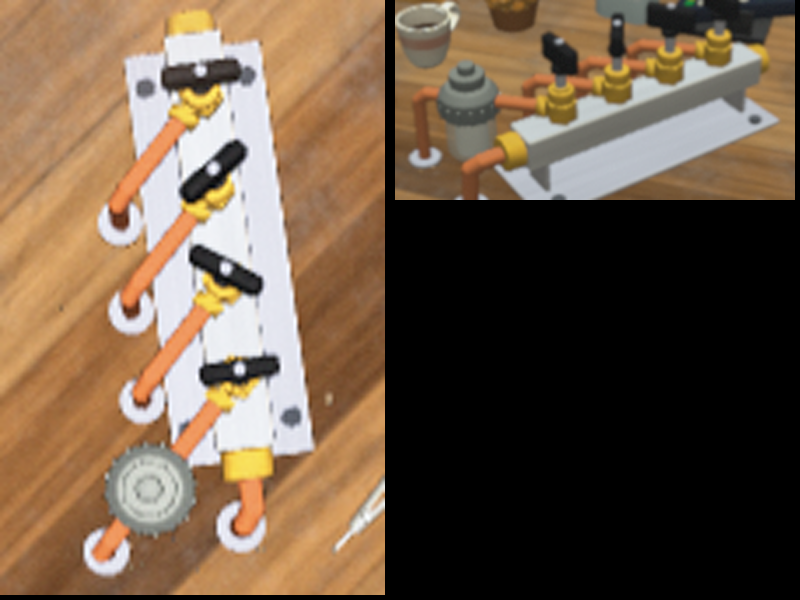

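Run:
```python
from h import *
np.set_printoptions(precision=1,suppress=True)
t,s=camera_info('top'),camera_info('scene')
print(tri((t,(323.3,260.4)),(s,(298,239.5))),tri((t,(297.9,294.4)),(s,(249.5,251.5))))
for p in [(323.3,260.4),(319.6,231.6),(315.9,203.3),(312.4,175.3)]: print(atz(t,p,142))
e=[(203,373),(278,366)]
E=[atz(t,(255+x/3.5,155+y/3.5),142) for x,y in e];print(E,atz(t,(297.9,294.4),110))
w=camera_info('wrist');st=read_state();TT=np.array(w['T']);R=Rn.from_euler('xyz',st['tool_rot']).as_matrix()
print(w['fx'],R.T@(TT[:3,3]-st['eef_pos']),R.T@TT[:3,:3])
```

```text
(array([420.3, 146.9, 144.9]), [1.23, 1.23]) (array([352.8, 199.3, 112.4]), [0.43, 0.43])
[419.4 147.3 142. ]
[477.  153.7 142. ]
[534.3 160.3 142. ]
[591.7 166.5 142. ]
[array([417.4, 167.7, 142. ]), array([420.7, 125.2, 142. ])] [353.3 199.3 110. ]
360.85414353431145 [  73.    -1.3 -172.9] [[-0.  -1.  -0.3]
 [ 1.  -0.  -0. ]
 [ 0.  -0.3  1. ]]
```

```bash
cat >> h.py <<'E'
def R0(y,tilt=(0,0)): return Rn.from_euler('xyz',[np.pi+tilt[0],tilt[1],y])
def d(p0,y0,p1,y1):
    a=R0(y0);r=np.r_[a.inv().apply(np.subtract(p1,p0)),(a.inv()*R0(y1)).as_rotvec()]
    return r.round(3)
E
python3 - <<'E'
from h import *
np.set_printoptions(precision=3,suppress=True)
print(d((163.2,-629.2,200.2),.254,(350,-450,270),.6),d((163.2,-629.2,200.2),.254,(480,-250,270),1.0))
print(d((480,-250,270),1.0,(490,-50,260),1.3),d((480,-250,270),1.0,(425,120,250),1.648))
E
```

```text
[ 225.835 -126.512  -69.8      0.       0.      -0.346] [ 401.92  -287.429  -69.8     -0.       0.      -0.746]
[173.697 -99.646  10.      0.      0.     -0.3  ] [ 281.628 -246.193   20.       0.       0.      -0.648]
```

{"method": "play_rows", "body": {"deltas": [56,-32,-40,0,0,-0.1,0.4,112,-63,-70,0,0,-0.2,0.4,169,-95,-70,0,0,-0.28,0.4,226,-127,-70,0,0,-0.346,0.4,270,-167,-70,0,0,-0.45,0.4,314,-207,-70,0,0,-0.55,0.4,358,-247,-70,0,0,-0.65,0.4,402,-287,-70,0,0,-0.746,0.4,402,-287,-70,0,0,-0.746,0.4,402,-287,-70,0,0,-0.746,0.4]}}

```text
clock: 1.35
eef_pos: [480.4, -249.9, 270.0]
tool_rot: [-3.141, 0.0, 1.001]
force: [-0.5, -1.0, -0.1]
width: 34.1
gripper_force: 0.0
```

{"method": "play_rows", "body": {"deltas": [44,-25,3,0,0,-0.08,0.4,87,-50,5,0,0,-0.15,0.4,130,-75,8,0,0,-0.22,0.4,174,-100,10,0,0,-0.3,0.4,201,-136,12,0,0,-0.4,0.4,228,-173,15,0,0,-0.5,0.4,255,-210,18,0,0,-0.58,0.4,282,-246,20,0,0,-0.648,0.4,282,-246,20,0,0,-0.648,0.4,282,-246,20,0,0,-0.648,0.4]}}

```text
clock: 2.6
eef_pos: [426.4, 117.4, 250.1]
tool_rot: [-3.142, 0.001, 1.644]
force: [0.5, -0.5, -0.8]
width: 34.2
gripper_force: 0.0
```

Run:
```python
from h import *
np.set_printoptions(precision=3,suppress=True)
s=read_state();print(s)
np.save('w1.npy',camera_info('wrist')['T'])
i=get_image('wrist');cv2.imwrite('pics/w1.png',i[:,:,::-1])
print({k:v for k,v in camera_info('wrist').items() if k!='T'})
```

```text
{'clock': 2.6, 'qpos': array([ 0.056,  0.297, -0.5  ,  1.987,  0.182,  0.901, -0.466]), 'qd': array([ 0.011,  0.003,  0.006, -0.003, -0.   ,  0.001, -0.002]), 'tau': array([ -0.9  , -34.198,  -3.265, -17.743,  -0.072,  -0.014,  -0.   ]), 'eef_pos': array([426.389, 117.429, 250.079]), 'tool_rot': array([-3.142,  0.001,  1.644]), 'force': array([ 0.521, -0.484, -0.815]), 'torque': array([-0.007, -0.065,  0.048]), 'gripper_force': 0.0, 'width': 34.16444426006625}
{'fx': 360.85414353431145, 'fy': 360.85414353431145, 'cx': 321.3771938297565, 'cy': 241.53270851553762, 'distortion': array([-0.07,  0.  ,  0.  ,  0.  ,  0.  ])}
```

View pics/w1.png

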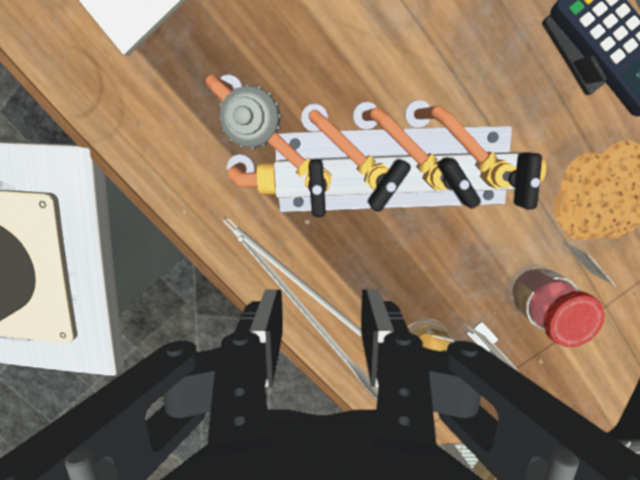

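The wrist view shows the filter handle's boss at (317,189), with paddle ends at about (315.5,162) and (318.5,215), and the vent button at (243,116).

Run:
```python
from h import *
np.set_printoptions(precision=3,suppress=True)
i=cv2.imread('pics/w1.png')[90:230,205:425]; cv2.imwrite('pics/w1c.png',cv2.resize(i,None,fx=3.6,fy=3.6,interpolation=cv2.INTER_CUBIC))
```

```text
(no output)
```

View pics/w1c.png

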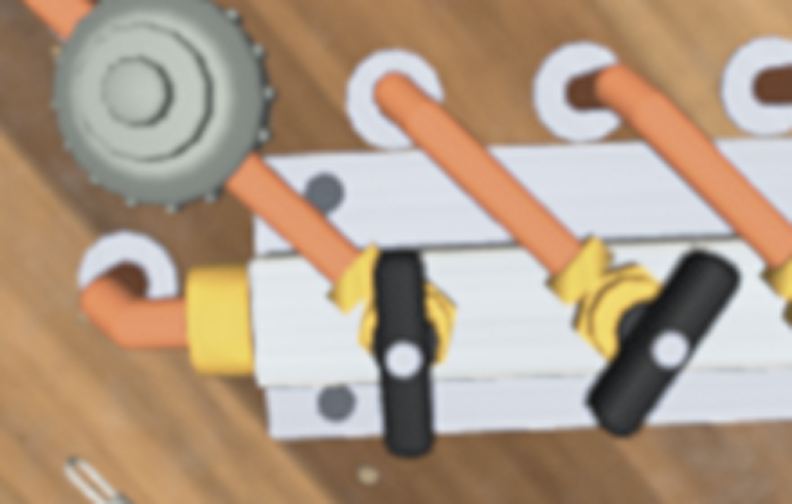

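Run:
```python
from h import *
np.set_printoptions(precision=1,suppress=True)
t,s,w=camera_info('top'),camera_info('scene'),camera_info('wrist');w['T']=np.load('w1.npy')
print(tri((t,(323.3,260.4)),(w,(316.9,189.7)),(s,(298,239.5))),tri((t,(297.9,294.4)),(w,(242.8,115.3)),(s,(249.5,251.5))))
print(tri((t,(323.3,260.4)),(w,(316.9,189.7))),tri((t,(297.9,294.4)),(w,(242.8,115.3))))
a,b=atz(w,(315.8,161),142),atz(w,(318.3,216),142);print(a,b,atz(w,(316.9,189.7),142),np.arctan2(*(a-b)[1::-1]),atz(w,(242.8,115.3),112))
c=[atz(w,(205+x/3.6,90+y/3.6),142) for x,y in [(615,415),(715,270),(670,350)]];print(c)
```

```text
(array([420.6, 148.3, 143.8]), [1.66, 1.46, 1.57]) (array([353.8, 201. , 111. ]), [1.79, 1.85, 0.92])
(array([420.5, 147. , 125.6]), [0.1, 0.1]) (array([353.4, 201. , 103. ]), [1.53, 1.53])
[418.1 171.4 142. ] [423.  128.6 142. ] [420.5 149.5 142. ] 1.68446371160332 [355.3 202.2 112. ]
[array([467.8, 140.6, 142. ]), array([485.6, 173.4, 142. ]), array([478.1, 155.7, 142. ])]
```

Run:
```python
from h import *
s=read_state();print(s['eef_pos'],s['tool_rot'],s['qd'])
np.set_printoptions(precision=3,suppress=True)
print(d((425,120,250),1.648,(420.3,148.3,170),1.668))
```

```text
[426.46211347 117.32664421 250.08300931] [-3.14150657e+00  1.27191563e-03  1.64329973e+00] [ 0.00233273  0.00035333 -0.00431122 -0.00180539 -0.00449664 -0.00099306
 -0.00087373]
[28.578 -2.503 80.     0.     0.    -0.02 ]
```

{"method": "play_rows", "body": {"deltas": [10,-1,27,0,0,-0.01,0.4,20,-2,54,0,0,-0.02,0.4,28.6,-2.5,80,0,0,-0.02,0.4,28.6,-2.5,80,0,0,-0.02,0.4,28.6,-2.5,80,0,0,-0.02,0.4,28.6,-2.5,80,0,0,-0.02,0.4]}}

```text
clock: 3.4
eef_pos: [422.1, 147.5, 171.2]
tool_rot: [3.14, -0.0, 1.666]
force: [0.4, 0.9, -0.8]
width: 34.2
gripper_force: 0.0
```

Run:
```python
from h import *
np.set_printoptions(precision=3,suppress=True)
s=read_state();print(s['eef_pos'],s['tool_rot'],s['force'],s['torque'],s['qpos'])
np.save('w2.npy',camera_info('wrist')['T'])
i=get_image('wrist');cv2.imwrite('pics/w2.png',i[:,:,::-1])
```

```text
[422.085 147.527 171.165] [ 3.14  -0.     1.666] [ 0.433  0.901 -0.793] [ 0.012 -0.009 -0.03 ] [-0.058  0.417 -0.465  2.085  0.288  0.698 -0.615]
```

View pics/w2.png

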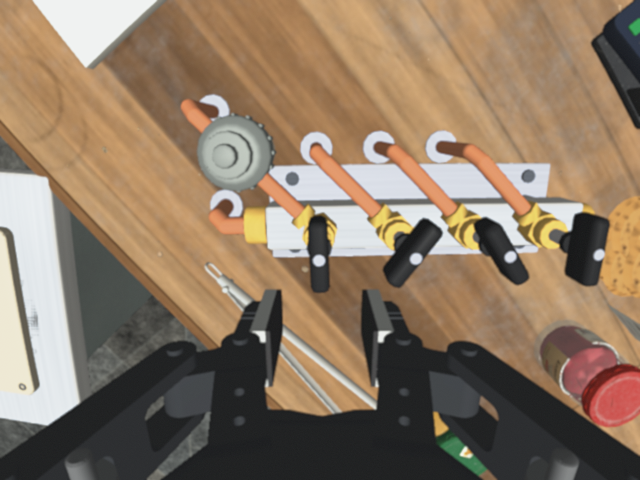

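Wrist view from nearer: boss at (319.5,260.5), centred between the fingers (col 321); vent at (224.5,156).

Run:
```python
from h import *
np.set_printoptions(precision=3,suppress=True)
t,s,w=camera_info('top'),camera_info('scene'),camera_info('wrist');w2=dict(w);w['T']=np.load('w1.npy');w2['T']=np.load('w2.npy')
print(tri((w2,(319.5,260.5)),(w,(316.9,189.7))),atz(w2,(319.5,260.5),142),tri((w2,(224.5,156)),(w,(242.8,115.3))),atz(w2,(224.5,156),112))
print(tri((t,(323.3,260.4)),(w,(316.9,189.7)),(s,(298,239.5)),(w2,(319.5,260.5))),tri((t,(297.9,294.4)),(w,(242.8,115.3)),(s,(249.5,251.5)),(w2,(224.5,156))))
```

```text
(array([420.637, 149.527, 142.076]), [0.17, 0.17]) [420.804 149.528 142.   ] (array([354.14 , 202.444, 106.598]), [0.05, 0.05]) [355.473 202.887 112.   ]
(array([420.725, 148.805, 143.196]), [2.07, 0.89, 1.74, 1.08]) (array([354.099, 201.628, 110.207]), [2.49, 1.08, 1.15, 1.41])
```

{"method": "play_rows", "body": {"deltas": [1.6,-1.2,15,0,0,0,0.4,1.6,-1.2,30,0,0,0,0.4,1.6,-1.2,45,0,0,0,0.4,1.6,-1.2,58,0,0,0,0.4,1.6,-1.2,58,0,0,0,0.4,1.6,-1.2,58,0,0,0,0.3,1.6,-1.2,58,0,0,0,0.2]}}

```text
clock: 4.32
eef_pos: [420.1, 149.7, 112.7]
tool_rot: [3.14, -0.0, 1.668]
force: [-0.3, 0.1, -1.4]
width: 16.9
gripper_force: 0.0
```

Run:
```python
from h import *
np.set_printoptions(precision=3,suppress=True)
s=read_state();print(s['eef_pos'],s['tool_rot'],s['force'],s['torque'],s['width'],s['gripper_force'])
i=get_image('wrist');cv2.imwrite('pics/w3.png',i[:,:,::-1])
```

```text
[420.142 149.737 112.73 ] [ 3.14  -0.     1.668] [-0.255  0.08  -1.429] [-0.012 -0.019 -0.039] 16.902630665638654 0.0
```

View pics/w3.png

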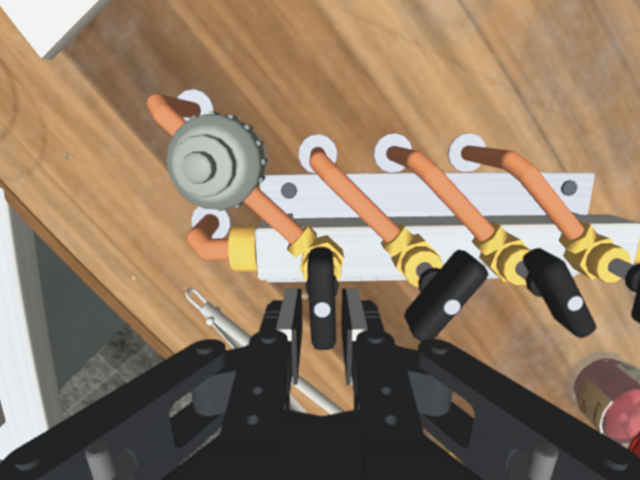

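The paddle sits between the pads (boss at (321.5,309)). Closing.

{"method": "play_rows", "body": {"deltas": [0,0,0,0,0,0,0.1,0,0,0,0,0,0,0.05,0,0,0,0,0,0,0,0,0,0,0,0,0,0,0,0,0,0,0,0,0]}}

```text
clock: 5.0
eef_pos: [419.7, 149.6, 112.2]
tool_rot: [-3.142, 0.0, 1.668]
force: [0.0, -0.2, -0.7]
width: -0.1
gripper_force: 0.0
```

Run:
```python
from h import *
np.set_printoptions(precision=3,suppress=True)
s=read_state();print(s['eef_pos'],s['tool_rot'],s['force'],s['torque'],s['width'],s['gripper_force'],s['qpos'])
```

```text
[419.705 149.554 112.199] [-3.142  0.     1.668] [ 0.014 -0.161 -0.686] [0.005 0.01  0.069] -0.07230756268887477 0.0 [-0.123  0.514 -0.397  2.149  0.376  0.545 -0.701]
```

Run:
```python
from h import *
a=cv2.resize(get_image('wrist')[180:400,200:440],None,fx=1.9,fy=1.9)[:,:,::-1]
b=cv2.resize(get_image('scene')[180:320,200:380],None,fx=1.9,fy=1.9,interpolation=cv2.INTER_CUBIC)[:,:,::-1]
o=np.zeros((420,800,3),np.uint8);o[:a.shape[0],:a.shape[1]]=a;o[:b.shape[0],457:457+b.shape[1]]=b[:,:343]
cv2.imwrite('pics/w4.png',o)
```

```text
(no output)
```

View pics/w4.png

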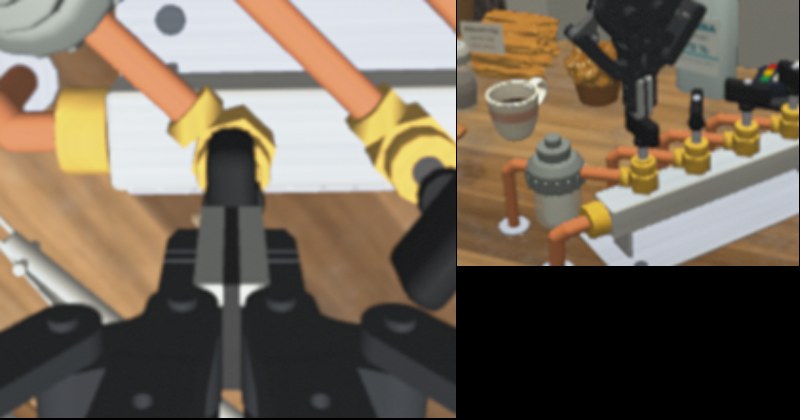

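Run:
```python
from h import *
np.set_printoptions(precision=2,suppress=True)
s=read_state()
def proj(n,p):
    c=camera_info(n);T=np.array(c['T']);K=np.array([[c['fx'],0,c['cx']],[0,c['fy'],c['cy']],[0,0,1]])
    M=np.linalg.inv(T);return cv2.projectPoints(np.array([p],float),cv2.Rodrigues(M[:3,:3])[0],M[:3,3],K,np.array(c['distortion']))[0].ravel()
p=s['eef_pos'];print(p,s['width'])
for z in (0,13,19,30,40,54): print(z,proj('wrist',p+[0,0,z]),proj('scene',p+[0,0,z]))
print(proj('scene',[420.7,149,142]),proj('wrist',[420.7,149,142]))
```

```text
[419.7  149.57 112.21] -0.08846619872973699
0 [321.4  283.21] [296.82 255.74]
13 [321.4  293.82] [296.6  249.15]
19 [321.39 299.25] [296.5  246.07]
30 [321.38 310.2 ] [296.31 240.37]
40 [321.37 321.47] [296.13 235.12]
54 [321.36 339.87] [295.88 227.65]
[297.   240.49] [323.52 311.33]
```

Run:
```python
from h import *
f=lambda im,r,c,h,w,k:cv2.resize(im[r:r+h,c:c+w],None,fx=k,fy=k,interpolation=cv2.INTER_CUBIC)[:,:,::-1]
a=f(get_image('scene'),195,265,75,66,6); b=f(get_image('wrist'),235,270,112,100,4)
o=np.zeros((450,800,3),np.uint8);o[:a.shape[0],:a.shape[1]]=a;o[:b.shape[0],400:400+b.shape[1]]=b
cv2.imwrite('pics/w5.png',o);s=read_state();print(s['clock'],s['width'],s['gripper_force'])
```

```text
5.2 0.16065288048523432 0.0
```

View pics/w5.png

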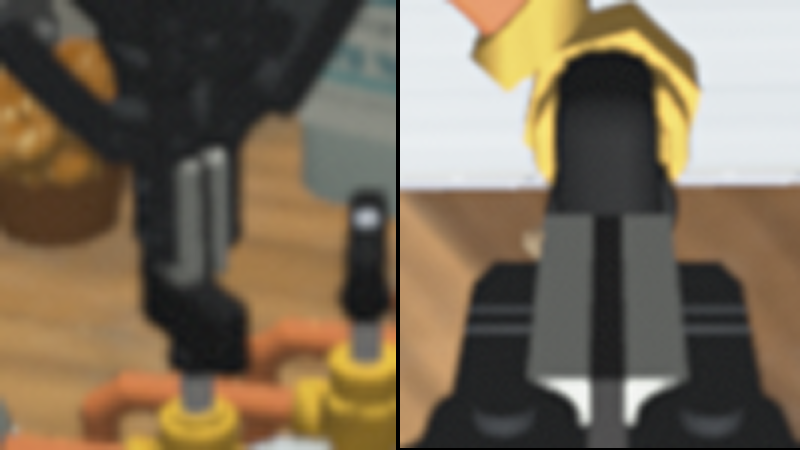

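{"method": "play_rows", "body": {"deltas": [0,0,0,0,0,0,0.35,0,0,0,0,0,0,0.35,0,0,3,0,0,0,0.35,0,0,6,0,0,0,0.35,0,0,10,0,0,0,0.35,0,0,10,0,0,0,0.35,0,0,10,0,0,0,0.2]}}

```text
clock: 6.08
eef_pos: [419.7, 149.6, 102.2]
tool_rot: [-3.142, -0.0, 1.668]
force: [-0.2, -0.2, -0.0]
width: 16.9
gripper_force: 0.0
```

{"method": "play_rows", "body": {"deltas": [0,0,0,0,0,0,0.1,0,0,0,0,0,0,0.05,0,0,0,0,0,0,0.05,0,0,0,0,0,0,0.05]}}

```text
clock: 6.58
eef_pos: [420.1, 149.7, 102.4]
tool_rot: [3.141, -0.0, 1.668]
force: [1.6, -0.2, 2.8]
width: 9.9
gripper_force: 58.8
```

{"method": "play_rows", "body": {"deltas": [0,0,0,0,0,0,0.3,0,0,0,0,0,0,0.3,0,0,4,0,0,0,0.3,0,0,8,0,0,0,0.3,0,0,14,0,0,0,0.3,0,0,14,0,0,0,0.3]}}

```text
clock: 7.32
eef_pos: [419.3, 149.4, 87.6]
tool_rot: [-3.14, 0.0, 1.668]
force: [-0.2, 0.1, -0.1]
width: 25.7
gripper_force: 0.0
```

{"method": "play_rows", "body": {"deltas": [0,0,0,0,0,0,0.1,0,0,0,0,0,0,0.05,0,0,0,0,0,0,0.0,0,0,0,0,0,0,0.0,0,0,0,0,0,0,0.0]}}

```text
clock: 7.95
eef_pos: [420.0, 149.7, 88.3]
tool_rot: [3.141, -0.0, 1.668]
force: [2.2, 0.8, -1.8]
width: 11.1
gripper_force: 59.3
```

Run:
```python
from h import *
np.set_printoptions(precision=3,suppress=True)
s=read_state();print(s['eef_pos'],s['tool_rot'],s['force'],s['torque'],s['width'],s['gripper_force'],s['qpos'])
```

```text
[420.044 149.652  88.291] [ 3.141 -0.     1.668] [ 2.168  0.779 -1.829] [-0.027 -0.427  0.05 ] 11.090314588115925 59.310715198516846 [-0.152  0.556 -0.359  2.169  0.413  0.48  -0.735]
```

{"method": "play_rows", "body": {"deltas": [0,0,0,0,0,0.08,0,0,0,0,0,0,0.16,0,0,0,0,0,0,0.24,0,0,0,0,0,0,0.32,0,0,0,0,0,0,0.4,0,0,0,0,0,0,0.4,0,0,0,0,0,0,0.4,0]}}

```text
clock: 8.82
eef_pos: [420.5, 149.7, 88.3]
tool_rot: [3.141, -0.001, 1.269]
force: [4.0, -1.0, -4.0]
width: 10.7
gripper_force: 59.1
```

```bash
cat > r.py <<'E'
from h import *
np.set_printoptions(precision=3,suppress=True)
s=read_state();print(s['clock'],s['eef_pos'],s['tool_rot'],s['force'],s['torque'],s['width'],s['gripper_force'],s['qpos'],s['tau'])
E
python3 r.py
```

```text
8.825 [420.468 149.707  88.326] [ 3.141 -0.001  1.269] [ 4.003 -1.039 -4.036] [-0.177 -0.899 -0.005] 10.729857643320877 59.093356132507324 [-0.231  0.545 -0.247  2.171  0.293  0.455 -1.009] [ -0.93  -42.626  -2.825  -7.895  -0.457   0.934   0.011]
```

```bash
cat > r.py <<'E'
from h import *
np.set_printoptions(precision=3,suppress=True)
L=[]
for k in range(6):
    s=read_state();L.append(np.r_[s['tool_rot'][2],s['torque'][2],s['tau'][6],s['force'],s['eef_pos'],s['vent'] if 'vent' in s else 0]);
    if k<5: get_image('wrist')
L=np.array(L);print(s['clock'],'yaw,tz,tau7,F,p',L.mean(0),'sd',L.std(0)[:3],s['width'],s['qpos'][6])
E
python3 r.py
```

```text
9.075 yaw,tz,tau7,F,p [  1.268   0.031  -0.009   4.024  -0.487  -3.784 420.394 149.687  88.32
   0.   ] sd [0.    0.039 0.012] 10.662405186950924 -1.009480148641974
```

{"method": "play_rows", "body": {"deltas": [0,0,0,0,0,0.02,0,0,0,0,0,0,0.04,0]}}

```text
clock: 9.32
eef_pos: [420.4, 149.7, 88.3]
tool_rot: [3.141, -0.001, 1.227]
force: [4.1, -0.0, -3.6]
width: 10.7
gripper_force: 59.1
```

```bash
python3 r.py
```

```text
9.575 yaw,tz,tau7,F,p [  1.227   0.009  -0.009   4.956  -0.555  -3.788 420.36  149.683  88.323
   0.   ] sd [0.    0.013 0.038] 10.886110447362022 -1.0370435409713965
```

{"method": "play_rows", "body": {"deltas": [0,0,0,0,0,0.025,0,0,0,0,0,0,0.05,0]}}

```text
clock: 9.82
eef_pos: [420.4, 149.7, 88.3]
tool_rot: [3.141, -0.001, 1.177]
force: [5.3, -1.0, -3.8]
width: 10.8
gripper_force: 59.0
```

```bash
python3 r.py
```

```text
10.075 yaw,tz,tau7,F,p [  1.177   0.004  -0.007   5.038  -1.001  -3.96  420.42  149.657  88.319
   0.   ] sd [0.001 0.019 0.051] 10.912796611206952 -1.0707131486689416
```

{"method": "play_rows", "body": {"deltas": [0,0,0,0,0,0.025,0,0,0,0,0,0,0.05,0]}}

```text
clock: 10.32
eef_pos: [420.5, 149.7, 88.3]
tool_rot: [3.141, -0.001, 1.127]
force: [5.5, -0.5, -4.4]
width: 10.8
gripper_force: 59.0
```

```bash
python3 r.py
```

```text
10.575 yaw,tz,tau7,F,p [  1.127   0.023  -0.007   5.504  -0.724  -3.973 420.469 149.647  88.314
   0.   ] sd [0.001 0.026 0.05 ] 10.865903173499056 -1.1042839328692668
```

{"method": "play_rows", "body": {"deltas": [0,0,0,0,0,0.025,0,0,0,0,0,0,0.05,0]}}

```text
clock: 10.82
eef_pos: [420.5, 149.6, 88.3]
tool_rot: [3.141, -0.001, 1.077]
force: [5.4, -0.1, -4.8]
width: 10.9
gripper_force: 59.0
```

```bash
python3 r.py
```

```text
11.075 yaw,tz,tau7,F,p [  1.077   0.017  -0.008   5.505  -0.824  -4.061 420.55  149.62   88.323
   0.   ] sd [0.001 0.035 0.05 ] 10.941933310318046 -1.1378084827085164
```

{"method": "play_rows", "body": {"deltas": [0,0,0,0,0,0.025,0,0,0,0,0,0,0.05,0]}}

```text
clock: 11.32
eef_pos: [420.6, 149.6, 88.3]
tool_rot: [3.141, -0.001, 1.026]
force: [5.6, -1.5, -3.4]
width: 11.1
gripper_force: 59.0
```

```bash
python3 r.py
```

```text
11.575 yaw,tz,tau7,F,p [  1.027   0.035  -0.008   5.538  -1.28   -4.338 420.589 149.607  88.322
   0.   ] sd [0.001 0.021 0.05 ] 10.723469477386239 -1.1712231799246946
```

{"method": "play_rows", "body": {"deltas": [0,0,0,0,0,0.025,0,0,0,0,0,0,0.05,0]}}

```text
clock: 11.82
eef_pos: [420.7, 149.6, 88.3]
tool_rot: [3.14, -0.001, 0.977]
force: [5.5, -0.7, -3.1]
width: 10.7
gripper_force: 59.1
```

```bash
python3 r.py
```

```text
12.075 yaw,tz,tau7,F,p [  0.977   0.149  -0.118   5.932  -1.527  -4.356 420.641 149.6    88.325
   0.   ] sd [0.001 0.052 0.043] 10.708050908519859 -1.20430962172101
```

{"method": "play_rows", "body": {"deltas": [0,0,0,0,0,0.01,0,0,0,0,0,0,0.018,0,0,0,0,0,0,0.018,0]}}

```text
clock: 12.45
eef_pos: [420.7, 149.6, 88.3]
tool_rot: [3.14, -0.001, 0.96]
force: [7.3, -1.8, -4.4]
width: 10.6
gripper_force: 59.0
```

```bash
python3 r.py
```

```text
12.7 yaw,tz,tau7,F,p [  0.96    0.159  -0.163   6.263  -1.722  -4.23  420.672 149.597  88.333
   0.   ] sd [0.    0.034 0.004] 10.979349541231418 -1.216185608357252
```

{"method": "play_rows", "body": {"deltas": [0,0,0,0,0,0.01,0,0,0,0,0,0,0.01,0,0,0,0,0,0,0.01,0,0,0,0,0,0,0.01,0]}}

```text
clock: 13.2
eef_pos: [420.7, 149.6, 88.3]
tool_rot: [3.14, -0.001, 0.95]
force: [6.2, -0.8, -4.3]
width: 11.0
gripper_force: 59.1
```

```bash
python3 r.py
```

```text
13.45 yaw,tz,tau7,F,p [  0.95    0.196  -0.189   5.727  -1.239  -4.274 420.673 149.584  88.324
   0.   ] sd [0.    0.029 0.   ] 10.66237382748835 -1.222779383677421
```

{"method": "play_rows", "body": {"deltas": [0,0,0,0,0,-0.02,0,0,0,0,0,0,-0.045,0,0,0,0,0,0,-0.045,0.16,0,0,0,0,0,-0.045,0.2,0,0,0,0,0,-0.045,0.25,0,0,0,0,0,-0.045,0.25]}}

```text
clock: 14.2
eef_pos: [418.8, 149.5, 88.1]
tool_rot: [-3.141, 0.001, 0.995]
force: [0.8, -0.1, 1.0]
width: 21.4
gripper_force: 0.0
```

{"method": "play_rows", "body": {"deltas": [0,0,-15,0,0,0,0.25,0,0,-30,0,0,0,0.25,0,0,-50,0,0,0,0.25,0,0,-50,0,0,0,0.25]}}

```text
clock: 14.7
eef_pos: [420.3, 149.9, 139.1]
tool_rot: [3.14, -0.002, 0.995]
force: [-0.8, 0.5, -0.1]
width: 21.4
gripper_force: 0.0
```

```bash
python3 r.py
python3 - <<'E'
from h import *
s=read_state();np.set_printoptions(precision=2,suppress=True);p=s['eef_pos'];y=s['tool_rot'][2]
print(s['qpos'],d(p,y,(354,202,138),y),d(p,y,(354,202,100),y))
E
```

```text
14.95 yaw,tz,tau7,F,p [  0.995   0.01    0.01    0.053  -0.111  -0.332 419.416 149.464 138.018
   0.   ] sd [0.    0.02  0.018] 21.519778746460375 -1.1579181026171241
[-0.25  0.45 -0.21  2.13  0.17  0.58 -1.16] [  8.77 -83.25  -0.51   0.     0.     0.  ] [  8.77 -83.25  37.49   0.     0.     0.  ]
```

{"method": "play_rows", "body": {"deltas": [2,-21,0,0,0,0,0.1,4.5,-42,0,0,0,0,0,7,-63,0,0,0,0,0,8.8,-83,0,0,0,0,0,8.8,-83,0,0,0,0,0,8.8,-83,15,0,0,0,0,8.8,-83,15,0,0,0,0,8.8,-83,15,0,0,0,0]}}

```text
clock: 15.95
eef_pos: [355.3, 201.8, 123.3]
tool_rot: [3.142, 0.0, 0.994]
force: [-0.7, 0.1, 0.1]
width: -0.4
gripper_force: 0.0
```

```bash
python3 r.py
python3 - <<'E'
from h import *
np.set_printoptions(precision=3,suppress=True)
np.save('w6.npy',camera_info('wrist')['T']);s=read_state();print(s['qpos'],s['tool_rot'])
i=get_image('wrist')[:,:,::-1];cv2.imwrite('pics/w6.png',i)
cv2.imwrite('pics/w6c.png',cv2.resize(i[190:400,190:470],None,fx=2.85,fy=2.85,interpolation=cv2.INTER_CUBIC))
E
```

```text
16.2 yaw,tz,tau7,F,p [  0.994  -0.023   0.003  -0.335   0.098  -0.077 355.31  202.051 123.448
   0.   ] sd [0.    0.012 0.001] 0.06703644205548644 -1.351495132429456
[-0.442  0.434 -0.195  2.234  0.176  0.487 -1.351] [ 3.141 -0.001  0.995]
```

View pics/w6c.png

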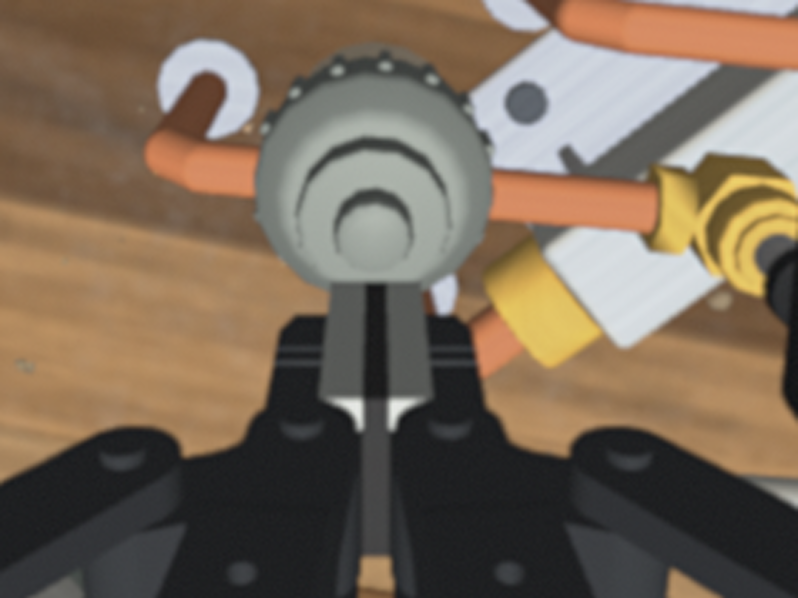

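The button is at wrist (320.5,273), in line with the shut fingers at col 321.5. The handle boss is out of this view.

Run:
```python
from h import *
np.set_printoptions(precision=2,suppress=True)
o=[]
for n,u in (('w1',(242.8,115.3)),('w2',(224.5,156)),('w6',(320.5,273.2))):
    w=dict(camera_info('wrist'));w['T']=np.load(n+'.npy');o.append((w,u))
print(tri(*o),tri(o[0],o[2]),tri(o[1],o[2]),atz(o[2][0],o[2][1],110))
```

```text
(array([354.22, 202.44, 108.24]), [0.32, 0.31, 0.59]) (array([354.09, 202.38, 108.31]), [0.45, 0.45]) (array([354.14, 202.54, 108.58]), [0.45, 0.45]) [354.   202.91 110.  ]
```

{"method": "play_rows", "body": {"deltas": [-0.3,-1.1,10,0,0,0,0,-0.3,-1.1,18,0,0,0,0,-0.3,-1.1,25,0,0,0,0,-0.3,-1.1,32,0,0,0,0,-0.3,-1.1,38,0,0,0,0,-0.3,-1.1,40,0,0,0,0]}}

```text
clock: 17.0
eef_pos: [353.6, 202.4, 82.8]
tool_rot: [-3.141, 0.001, 0.995]
force: [-0.8, 0.5, -0.2]
width: -0.0
gripper_force: 0.0
```

```bash
python3 r.py
```

```text
17.25 yaw,tz,tau7,F,p [  0.995   0.003  -0.003  -0.386   0.153  -0.268 353.771 202.493  83.086
   0.   ] sd [0.    0.029 0.004] -0.07029143842043559 -1.3880589144219435
```

Free air still. Going down in small steps, with force readings in between.

{"method": "play_rows", "body": {"deltas": [0,0,1.5,0,0,0,0,0,0,3,0,0,0,0]}}

```text
clock: 17.5
eef_pos: [353.9, 202.5, 80.3]
tool_rot: [3.141, -0.0, 0.995]
force: [-0.1, 0.3, -0.4]
width: -0.1
gripper_force: 0.0
```

{"method": "play_rows", "body": {"deltas": [0,0,1,0,0,0,0,0,0,2,0,0,0,0]}}

```text
clock: 17.75
eef_pos: [353.9, 202.5, 78.2]
tool_rot: [3.141, -0.0, 0.995]
force: [-0.5, -0.7, 2.8]
width: -0.1
gripper_force: 1.3
```

```bash
python3 r.py
```

```text
18.0 yaw,tz,tau7,F,p [  0.995   0.004   0.     -0.005  -0.197   2.596 353.883 202.527  78.242
   0.   ] sd [0.    0.021 0.003] -0.0715723035024082 -1.3920834900451848
```

{"method": "play_rows", "body": {"deltas": [0,0,1,0,0,0,0]}}

```text
clock: 18.12
eef_pos: [353.9, 202.5, 77.3]
tool_rot: [3.141, -0.0, 0.995]
force: [0.2, 0.6, 2.5]
width: 0.3
gripper_force: 1.6
```

```bash
python3 r.py
```

```text
18.375 yaw,tz,tau7,F,p [  0.995  -0.009   0.001   0.066   0.002   3.188 353.88  202.524  77.232
   0.   ] sd [0.    0.03  0.004] 0.01135468117582673 -1.3928392378131014
```

{"method": "play_rows", "body": {"deltas": [0,0,1,0,0,0,0]}}

```text
clock: 18.5
eef_pos: [353.9, 202.5, 76.3]
tool_rot: [3.141, -0.0, 0.995]
force: [-0.2, -0.6, 3.4]
width: -0.1
gripper_force: 1.9
```

{"method": "play_rows", "body": {"deltas": [0,0,0.8,0,0,0,0,0,0,0.8,0,0,0,0]}}

```text
clock: 18.75
eef_pos: [353.9, 202.5, 75.4]
tool_rot: [3.141, -0.0, 0.995]
force: [-0.5, -0.7, 4.1]
width: -0.4
gripper_force: 2.2
```

```bash
python3 r.py
```

```text
19.0 yaw,tz,tau7,F,p [  0.995  -0.02   -0.     -0.148  -0.65    4.231 353.887 202.531  75.441
   0.   ] sd [0.    0.016 0.001] -0.23913266273152467 -1.3942994149224317
```

{"method": "play_rows", "body": {"deltas": [0,0,0.5,0,0,0,0,0,0,0.5,0,0,0,0]}}

```text
clock: 19.25
eef_pos: [353.9, 202.5, 75.0]
tool_rot: [3.141, -0.0, 0.995]
force: [-0.2, 0.2, 4.5]
width: 0.1
gripper_force: 2.6
```

```bash
python3 r.py
```

```text
19.5 yaw,tz,tau7,F,p [  0.995   0.005  -0.      0.289  -0.336   5.058 353.88  202.532  74.955
   0.   ] sd [0.    0.022 0.   ] -0.020849163347805708 -1.39471818250379
```

{"method": "play_rows", "body": {"deltas": [0,0,0.4,0,0,0,0,0,0,0.4,0,0,0,0]}}

```text
clock: 19.75
eef_pos: [353.9, 202.6, 74.9]
tool_rot: [3.141, -0.0, 0.995]
force: [-1.1, -0.4, 10.7]
width: -0.2
gripper_force: 5.0
```

```bash
python3 r.py
```

```text
20.0 yaw,tz,tau7,F,p [  0.995  -0.017   0.001  -0.849  -0.83    9.956 353.909 202.54   74.864
   0.   ] sd [0.    0.042 0.   ] 0.1951425579084634 -1.395027183588059
```

Fully down: the force rose from 5 to 10 N over the last 0.4 mm. Holding, then letting go.

{"method": "play_rows", "body": {"deltas": [0,0,0,0,0,0,0,0,0,0,0,0,0,0,0,0,0,0,0,0,0,0,0,0,0,0,0,0,0,0,0,0,0,0,0,0,0,0,0,0,0,0,0,0,0,0,0,0,0,0,0,0,0,0,0,0,0,0,0,0,0,0,0,0,0,0,0,0,0,0]}}

```text
clock: 21.25
eef_pos: [353.9, 202.5, 74.9]
tool_rot: [3.141, -0.0, 0.995]
force: [-1.8, -1.3, 9.5]
width: 0.0
gripper_force: 5.0
```

{"method": "play_rows", "body": {"deltas": [0,0,-2,0,0,0,0,0,0,-5,0,0,0,0,0,0,-10,0,0,0,0,0,0,-30,0,0,0,0,0,0,-60,0,0,0,0,0,0,-90,0,0,0,0,0,0,-90,0,0,0,0,0,0,-90,0,0,0,0]}}

```text
clock: 22.25
eef_pos: [353.3, 202.1, 164.1]
tool_rot: [-3.141, 0.001, 0.995]
force: [-0.7, 0.4, -0.7]
width: 0.1
gripper_force: 0.0
```

```bash
python3 r.py
python3 - <<'E'
from h import *
t=get_image('top')[:,:,::-1];cv2.imwrite('pics/top7.png',t)
a=cv2.imread('pics/top0.png')
# dark paddle angles (PCA) in windows round each handle, before/after
for u,v in [(323.3,260.4),(319.6,231.6),(315.9,203.3),(312.4,175.3)]:
    r=[]
    for im in (a,t):
        u0,v0=int(u)-13,int(v)-13;m=im[v0:v0+27,u0:u0+27].max(2)<60
        y,x=np.nonzero(m);P=np.c_[x,y]-[13,13];k=np.hypot(*P.T)<13;P=P[k];w,V=np.linalg.eigh(np.cov(P.T));e=V[:,1]
        r.append((len(P),round(float(np.arctan2(e[1],e[0])%np.pi),3)))
    print((u,v),r)
E
```

```text
22.5 yaw,tz,tau7,F,p [  0.995   0.004  -0.     -0.05    0.016  -0.169 353.165 202.098 163.779
   0.   ] sd [0.    0.022 0.001] 0.05097457574621537 -1.3213116856102112
(323.3, 260.4) [(96, 2.989), (101, 0.523)]
(319.6, 231.6) [(109, 0.48), (107, 0.478)]
(315.9, 203.3) [(110, 2.402), (110, 2.402)]
(312.4, 175.3) [(50, 2.971), (43, 2.975)]
```

```bash
python3 -c "
from cell import *
print(finish_job())"
```

```text
the job is handed in; nothing more can be done
None
```

The job is handed in with no verdict returned: I closed the filter's valve and nipped it up to about 0.19 N m, held the vent button fully down at about 10 N for over 1.2 s and released it, and a last top-camera check showed the filter handle still shut and the other three not turned.

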